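# Find the high point of a sander's eccentric under a dial gauge

## Robot

A 6-joint arm with a two-finger parallel gripper is mounted at the origin on the work surface; the furniture and walls round the work are solid. World frame = base frame: x ahead of the robot, y to its left, z up, the work surface at z = 0. Lengths are in m, angles in rad, forces in N, time in s.
With the tool pointing down it reaches from about 0.35 to 0.925 m from the base axis. Payload 6.4 kg.
Tool frame: the origin (TCP) lies at the very end of the fingers, on their centre line; the grasp point (between the pads) lies arm.hold_point_z behind it (arm.hold_point_z is the distance from the TCP to the grasp point, in m); z points along the fingers, y is the line along which they close (so a half turn about z gives the same grasp; the last joint's range is limited). The gripper opens to 94 mm and grips with 3 to 60 N. Pads are 16 mm wide; open, the fingers measure 119 mm over their backs; the gripper's body (75 mm by 177 mm) begins 78 mm behind the grasp point.
Start: joints at [1.092, 0.245, 1.558, -0, 1.339, -0.174], TCP at [0.195, 0.62, 0.175] pointing down, gripper open.
Joint ranges: [-3.13, 3.13], [-1.02, 2.26], [0.13, 2.54], [-0.95, 4.09], [0.21, 2.88], [-2.74, 2.74]. Speed limits (rad/s): [2.57, 2.57, 3.14, 3.14, 3.14, 3.14].

## Interface

Orientations are given as a 3x3 rotation matrix whose columns are the frame's x, y, z axes.
In Python, from station import arm gives the robot as it stands. The module is installed in compiled form; this text tells all that it offers. Calls block until the motion is done:
- arm.move_to(position, orientation): joint-space move of the TCP to a pose.
- arm.move_straight(position, rotation=None, rate=0.15, stop_force=None): straight line of the TCP; rotation=None keeps the orientation; rate is the mean speed in m/s. With stop_force (N) it stops when the force on the tool has changed by that much, and returns True; else False.
- arm.move_joints(angles): joint-space move.
- arm.move_gripper(opening, squeeze=None): opening from 0.0 (shut) to 1.0 (fully open); squeeze is the grip in N (None keeps the last); returns when the fingers have stopped.
- arm.wait(seconds).
- arm.inverse_kinematics(position, orientation): joint angles nearest the present ones, or None.
- arm.grab_frame(name): name is "scene" or "top" or "wrist"; returns the picture (480x640x3 uint8, blue, green, red); there is no depth.
- arm.camera_model(name): a dict with "intrinsics" (3x3 intrinsics, pixels), "cam_to_world" (4x4, takes a point from camera to world coordinates). Camera axes: x right, y up, looking along -z (the intrinsics and any distortion apply to the point x, -y, -z); pixel columns grow to the right and rows downward; lengths in m; the calibration is good to about 2 mm. A picture is of the moment at which its call begins: read the wrist's pose just before it. camera_model takes no time and is no camera call; for the wrist camera it gives the pose at the moment of the call.
A pose or a line that the arm cannot do raises arm.MotionError and nothing moves.
- arm.finish_job(): hands the job in; it is judged then, once.
Readings, each from a call of its own:
- arm.get_t(): time.
- arm.get_joint_positions(): joint angles.
- arm.get_joint_velocities(): joint speeds.
- arm.get_tau(): joint torques, N m.
- arm.get_ee_pos(): TCP position.
- arm.get_eef_rot(): TCP orientation.
- arm.get_wrist_force(): force on the tool from outside, world axes, zero at the start.
- arm.get_torque(): the same for the moment, N m.
- arm.get_opening(): opening from 0.0 (shut) to 1.0 (fully open).
- arm.get_grasp_force(): force on a finger pad.
Only numpy, scipy, OpenCV 4.12 (cv2) and the standard library are available. Lean on these libraries where they do the work, as an engineer would, in place of code of your own. Each camera call takes 0.05 s, during which the arm holds its last target. There are 200 camera calls.

## Task

Check the throw of the sander's eccentric: lower it (do not drop it) fully home over the fixture's spindle and drive pin, then push the dial gauge by its thumb plate all the way in to its stop so that its plunger bears on the rim. Turn the eccentric by pushing its turning pin, watching the gauge, first through its lowest reading and then on to its highest, leave it standing at the highest reading and take the hand away. Do not disturb the sander, the screwdriver or the wax tin.

Things in the scene. Friction and masses are not known exactly. Their poses are not given: they have to be found in the camera images.
- hub (a point): Hub of the eccentric, a 90 mm aluminium disc. The round hub, 26 mm in diameter and 18 mm high, stands on the disc round its bore. The point lies on the bore's axis half-way up the hub, 23 mm above the underside, 9 mm above the disc's top. z is up, along the bore. Grasp the hub with the fingers on its +x and -x sides; the tall turning pin is on the -y side. 0.26 to 0.38 kg.
- eccentric: The same eccentric, same axes; its origin is on the bore's axis at the underside. Disc 14 mm thick, centred 4 mm from the bore towards +y: the rim is 49 mm from the bore's axis at +y (high side), 41 mm at -y (low side). Bore 15 mm, right through. Hole for the drive pin: 10 mm wide, through, 22 mm from the axis towards +y. The two 8 mm holes beside the hub only lighten it.
- turning_pin (a point): Upright steel pin fixed on the eccentric, 10 mm in diameter, 32 mm from the bore's axis towards the eccentric's -y. It stands 32 mm above the disc's top (14 mm higher than the hub); its lowest 3 mm are a 15 mm collar. The point lies on its axis 18 mm above the disc's top. Pushed sideways (2 to 6 N) it turns the eccentric, and the spindle with it.
- spindle_face (a point): Steel spindle of the green fixture; turns about the vertical either way, without end, and stays where left. The point lies on its axis on the seating face (62 mm wide, 36 mm above the bench). A 14.2 mm nose stands 38 mm above the face, its last 8 mm tapered. The axes turn with it: y towards the drive pin, z up. Seated, the eccentric lies with its axes along these, its hub point 23 mm above.
- drive_pin (a point): Top of the brass drive pin on the spindle's face: 8 mm in diameter, 12 mm tall, its last 4 mm tapered to 4 mm, 22 mm from the spindle's axis.
- thumb_plate (a point): Upright ribbed aluminium plate at the back of the dial gauge's slide, 32 mm wide, 8 mm thick, from 22 to 64 mm above the bench (bed below and behind it 18 mm high). The point is in the middle of its outer face, 52 mm above the bench. Pushed level along its axes' -y, towards the spindle, it moves the slide. Gauge top 54 mm above the bench.
- gauge_slide (a joint): Slide of the dial gauge: 0 m backed off (thumb plate's face 162 mm from the spindle's axis), 0.028 m home against its stop (134 mm). Drag about 4 N; stays where it is left.
- plunger (a joint): Sprung plunger of the gauge, 6 mm ball tip, 43 mm above the bench, level with the seated disc's rim: 0 m fully out, grows as the rim presses it in, at most 0.0125 m; spring 0.6 to 1.4 N. Gauge home: about 0.002 m at the lowest point (high side away from the gauge) and 0.0094 m at the highest (high side towards it), in between a cosine of the turn; play in the bore shifts it by up to 0.0004 m.
- needle (a joint): Red needle on the dial's white face, geared to the plunger: 500 rad per metre of plunger travel. 0 rad points away from the spindle; clockwise seen from above as the plunger is pressed in. About 1.1 rad at the lowest point, 4.7 rad at the highest.
- orbital_sander: Black random orbital sander standing on its pad, about 184x125x141 mm, origin under its centre. Bystander.
- screwdriver: Red-handled screwdriver, 200 mm long, 28 mm thick, lying on the bench. Bystander.
- wax_tin: Flat round tin with a green lid, 70 mm in diameter, 24 mm high. Bystander.

How it is judged:
On the way, in this order (a step that is already met when the one before it is completed fails the run):
1. the eccentric sits fully home on the spindle, over its nose and drive pin (horizontal distance between hub and spindle_face below 0.003 m and z of hub in the frame of spindle_face below 0.0248 m and angle between the x axis of hub and the x axis of spindle_face, either way round below 0.2 rad), for 0.2 s.
2. the gauge is pushed home against its stop (value of joint gauge_slide above 0.0262 m), for 0.2 s.
3. the eccentric is turned through the gauge's lowest reading (value of joint gauge_slide above 0.0262 m and value of joint plunger below 0.0029 m and z of hub in the frame of spindle_face below 0.0248 m).
At the end, for the whole second after the job is handed in: The eccentric is seated on the spindle (hub point within 3 mm of the axis and under 24.8 mm above the face, turned with the drive pin), the gauge is home (slide beyond 26.2 mm), its plunger stands pressed in beyond 8.7 mm (highest reading about 9.2 to 9.6 mm), and the eccentric is at rest (all of step 1 and value of joint plunger above 0.0087 m and value of joint gauge_slide above 0.0262 m and angular speed of eccentric below 0.1 rad/s); the robot touches nothing.
It fails at once if the sander, the screwdriver or the wax tin is moved by more than 15 mm (distance of any of orbital_sander, screwdriver, wax_tin from where it was at the start of the episode above 0.015 m).
It fails at once if the eccentric is dropped onto the spindle (faster than 0.5 m/s over it) (horizontal distance between hub and spindle_face below 0.01 m and linear speed of eccentric above 0.5 m/s).
It also fails if it takes over 67 s, if anything falls off the work surface, if the arm or the gripper's body presses on something with over 40 N, if the wrist force passes 120 N, or if a joint passes its speed limit or range.

## Working session

There is one attempt and no reset: what is moved stays moved. The work goes in short steps, each a Python script; the robot and the scene stay as the last script left them, time stands still between calls to the robot, and variables do not carry over. Pictures are saved under pics/ and viewed, at most 10 in all, crops included, and the job is handed in when it is done.

```bash
mkdir -p pics
python3 - <<'E'
from station import arm
import cv2, numpy as np
for n in("scene","top"):
    cv2.imwrite(f"pics/{n}0.png",arm.grab_frame(n)); m=arm.camera_model(n); print(n,np.round(m["intrinsics"],1).tolist(),np.round(m["cam_to_world"],3).tolist(),[k for k in m])
print(arm.hold_point_z,arm.get_t()); m=arm.camera_model("wrist"); print(np.round(m["intrinsics"],1).tolist(),np.round(m["cam_to_world"],3).tolist()); print(np.round(arm.get_eef_rot(),3))
E
```

```text
scene [[611.7, 0.0, 328.3], [0.0, 611.7, 238.1], [0.0, 0.0, 1.0]] [[0.744, 0.476, -0.469, -0.108], [-0.668, 0.531, -0.522, -0.953], [0.001, 0.701, 0.713, 0.872], [0.0, 0.0, 0.0, 1.0]] ['intrinsics', 'cam_to_world']
top [[455.8, 0.0, 322.0], [0.0, 455.8, 230.4], [0.0, 0.0, 1.0]] [[-0.006, 0.989, -0.15, 0.3], [-1.0, -0.009, -0.021, -0.374], [-0.022, 0.149, 0.989, 0.915], [0.0, 0.0, 0.0, 1.0]] ['intrinsics', 'cam_to_world']
0.0188 0.1
[[334.0, 0.0, 314.2], [0.0, 334.0, 238.0], [0.0, 0.0, 1.0]] [[0.3, -0.914, -0.272, 0.114], [0.954, 0.287, 0.087, 0.647], [-0.001, -0.285, 0.958, 0.385], [0.0, 0.0, 0.0, 1.0]]
[[-0.954  0.3   -0.001]
 [ 0.3    0.954 -0.001]
 [ 0.    -0.002 -1.   ]]
```

View pics/top0.png

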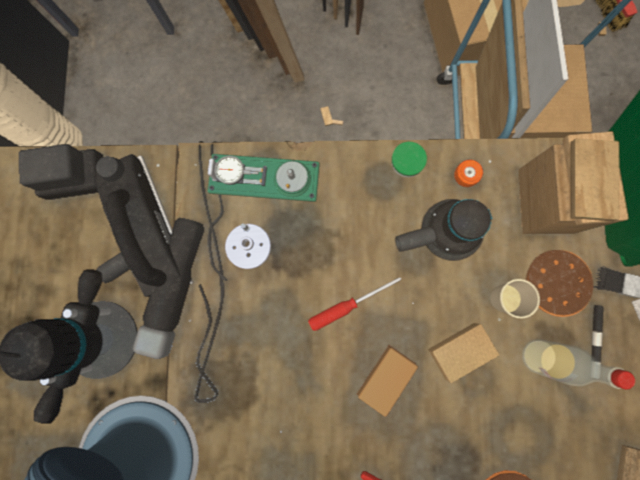

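View pics/scene0.png

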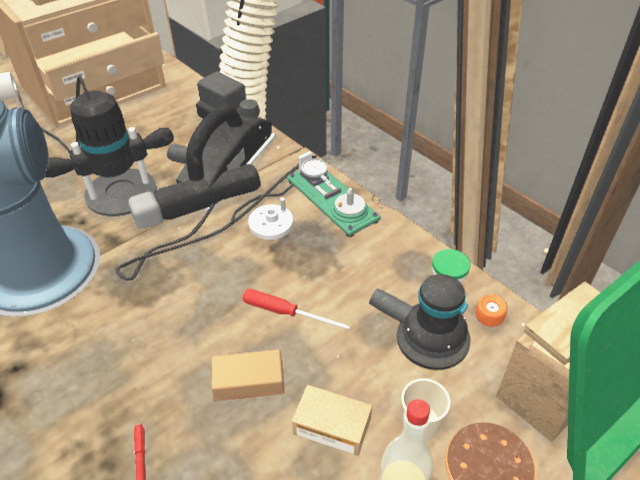

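Top view: the eccentric is at about (247,246) with its hub in the middle. The green fixture has its spindle at about (292,177) and the gauge dial at (229,170). The scene view agrees, and the turning pin stands behind the hub at about (282,203).

```bash
cat > h.py <<'E'
from station import arm
import cv2, numpy as np
def ray(m,uv,z):
    K,T=np.array(m["intrinsics"]),np.array(m["cam_to_world"])
    d=np.linalg.inv(K)@[uv[0],uv[1],1.]; d=T[:3,:3]@[d[0],-d[1],-d[2]]
    return T[:3,3]+d*(z-T[2,3])/d[2]
def proj(m,p):
    K,T=np.array(m["intrinsics"]),np.array(m["cam_to_world"])
    c=T[:3,:3].T@(np.asarray(p)-T[:3,3]); q=K@[c[0],-c[1],-c[2]]; return q[:2]/q[2]
def down(yaw): # tool x axis heading = yaw, z down
    c,s=np.cos(yaw),np.sin(yaw); return np.array([[c,s,0],[s,-c,0],[0,0,-1.]])
E
python3 - <<'E'
from h import *
m=arm.camera_model("top")
for n,p,z in(("hub",(247,244),.032),("disc",(247,246),.014),("spin",(292,177),.036),("dial",(229,170),.054),("tin",(409,158),.024),("screw",(313,323),.014),("screwtip",(400,279),.01)): print(n,ray(m,p,z).round(3))
for y in (0,np.pi/2,np.pi,-np.pi/2):
    q=arm.inverse_kinematics([.37,-.23,.3],down(y)); print(y,None if q is None else np.round(q,2))
E
```

```text
hub [ 0.408 -0.209  0.032]
disc [ 0.406 -0.205  0.014]
spin [ 0.541 -0.297  0.036]
dial [ 0.551 -0.175  0.054]
tin [ 0.581 -0.532  0.024]
screw [ 0.255 -0.337  0.014]
screwtip [ 0.338 -0.508  0.01 ]
0 [-0.82 -0.36  1.91 -0.    1.59  0.75]
1.5707963267948966 [-0.82 -0.36  1.91 -0.    1.59 -0.82]
3.141592653589793 [-0.82 -0.36  1.91 -0.    1.59 -2.39]
-1.5707963267948966 [-0.82 -0.36  1.91 -0.    1.59  2.32]
```

Run:
```python
from h import *
p=arm.get_ee_pos(); arm.move_straight([p[0],p[1],.42],rate=.4)
arm.move_to([.5,-.24,.25],down(0)); arm.wait(.2)
m=arm.camera_model("wrist"); im=arm.grab_frame("wrist"); np.savez("w1.npz",K=m["intrinsics"],T=m["cam_to_world"]); cv2.imwrite("pics/w1.png",im); print(arm.get_t(),arm.get_joint_positions().round(2) if hasattr(arm.get_joint_positions(),'round') else arm.get_joint_positions())
for n,q in (("hub",[.408,-.209,.032]),("spin",[.541,-.297,.074])): print(n,proj(m,q))
```

```text
4.3583 [-0.65 -0.03  1.72  0.    1.45  0.92]
hub [293.25855381 270.22829054]
spin [365.83974658 176.15662231]
```

View pics/w1.png

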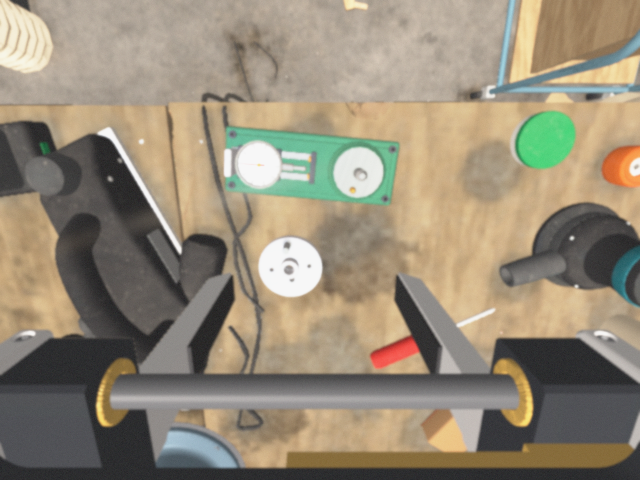

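The wrist view shows the eccentric at (290,267) with its pin at (287,245). The spindle is at (359,172) with the brass drive pin at about (352,190), and the thumb plate is at the left at (228,163). I'll enlarge this area.

Run:
```python
import cv2
im=cv2.imread("pics/w1.png"); cv2.imwrite("pics/w1c.png",cv2.resize(im[120:305,215:411],None,fx=4,fy=3.24*4/4,interpolation=cv2.INTER_CUBIC)[:600,:800] if 0 else cv2.resize(im[120:310,215:405],(600,600),interpolation=cv2.INTER_CUBIC))
```

```text
(no output)
```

View pics/w1c.png

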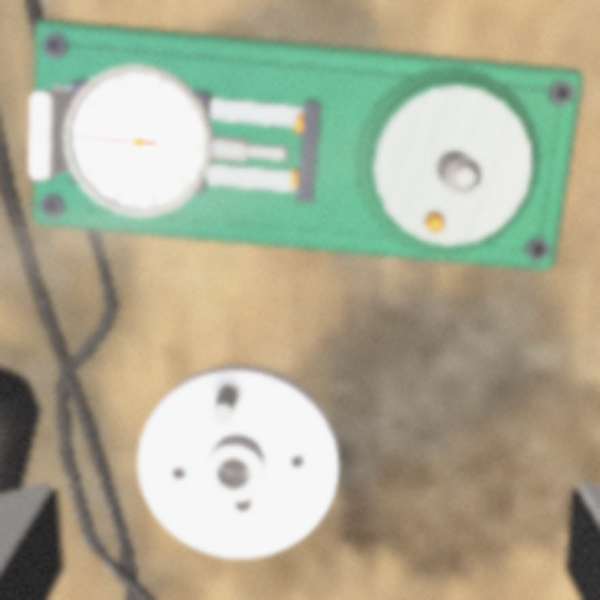

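Run:
```python
from h import *
d=np.load("w1.npz"); m=dict(intrinsics=d["K"],cam_to_world=d["T"])
c=lambda u,v:(214.5+(u+.5)/3.158,119.5+(v+.5)/3.158)
P={}
for n,u,v,z in(("discc",238,462,.014),("bore",233,473,.032),("holeL",179,473,.014),("holeR",297,462,.014),("drvhole",242,505,.014),("pintop",228,390,.046),
  ("face",453,164,.036),("nosetop",465,175,.074),("drive",435,221,.048),("dial",140,141,.054),("thumbtop",33,135,.064),("cornTL",40,22,.018),("cornTR",580,70,.018),("cornBL",35,225,.018),("cornBR",552,268,.018)):
    P[n]=ray(m,c(u,v),z); print(n,P[n].round(4))
im=cv2.imread("pics/w1.png"); hsv=cv2.cvtColor(im,cv2.COLOR_BGR2HSV)
g=cv2.inRange(hsv,(60,70,50),(90,255,255))[110:215,215:410]
cs,_=cv2.findContours(g,cv2.RETR_EXTERNAL,2); k=max(cs,key=cv2.contourArea); b=cv2.boxPoints(cv2.minAreaRect(k))+[215,110]; q=np.array([ray(m,x,.018) for x in b]); print(q.round(4), q.mean(0))
w=cv2.inRange(hsv,(0,0,175),(180,45,255)); w[:225]=0;w[310:]=0;w[:,:250]=0;w[:,330:]=0
cs,_=cv2.findContours(w,cv2.RETR_EXTERNAL,2); k=max(cs,key=cv2.contourArea); e=cv2.fitEllipse(cv2.convexHull(k)); print(e, ray(m,e[0],.014))
# saw handle tip, top vs wrist
mt=arm.camera_model("top")
for z in(.05,.1,.15,.2): print(z,ray(mt,(200,224),z).round(3),ray(m,(226,240),z).round(3))
```

```text
discc [ 0.4072 -0.2033  0.014 ]
bore [ 0.4092 -0.2024  0.032 ]
holeL [ 0.4019 -0.1763  0.014 ]
holeR [ 0.4073 -0.23    0.014 ]
drvhole [ 0.3861 -0.2047  0.014 ]
pintop [ 0.4516 -0.2023  0.046 ]
face [ 0.5426 -0.2928  0.036 ]
nosetop [ 0.5422 -0.2924  0.074 ]
drive [ 0.5217 -0.2851  0.048 ]
dial [ 0.5527 -0.1719  0.054 ]
thumbtop [ 0.5556 -0.1343  0.064 ]
cornTL [ 0.5965 -0.1284  0.018 ]
cornTR [ 0.5783 -0.345   0.018 ]
cornBL [ 0.5155 -0.1203  0.018 ]
cornBR [ 0.4973 -0.339   0.018 ]
[[ 0.5185 -0.113   0.018 ]
 [ 0.5978 -0.1271  0.018 ]
 [ 0.5774 -0.345   0.018 ]
 [ 0.4958 -0.3425  0.018 ]] [ 0.54737621 -0.23189066  0.018     ]
((289.9109802246094, 266.27728271484375), (60.6977424621582, 64.31818389892578), 103.85398864746094) [ 0.40675295 -0.20309205  0.014     ]
0.05 [ 0.445 -0.12   0.05 ] [ 0.457 -0.124  0.05 ]
0.1 [ 0.437 -0.135  0.1  ] [ 0.472 -0.138  0.1  ]
0.15 [ 0.429 -0.149  0.15 ] [ 0.488 -0.152  0.15 ]
0.2 [ 0.42  -0.164  0.2  ] [ 0.503 -0.166  0.2  ]
```

Run:
```python
from h import *
arm.move_to([.410,-.2025,.11],down(np.radians(5.7))); arm.wait(.15)
m=arm.camera_model("wrist"); im=arm.grab_frame("wrist"); np.savez("w2.npz",K=m["intrinsics"],T=m["cam_to_world"]); cv2.imwrite("pics/w2.png",im); print(arm.get_t(),arm.get_ee_pos())
u,v=proj(m,[.41,-.2025,.032]).astype(int); print(u,v)
x0,y0=u-80,v-70; print(x0,y0); cv2.imwrite("pics/w2c.png",cv2.resize(im[y0:y0+120,x0:x0+160],(800,600),interpolation=cv2.INTER_CUBIC))
```

```text
5.275 [ 0.41168935 -0.2037866   0.11190513]
314 235
234 165
```

View pics/w2c.png

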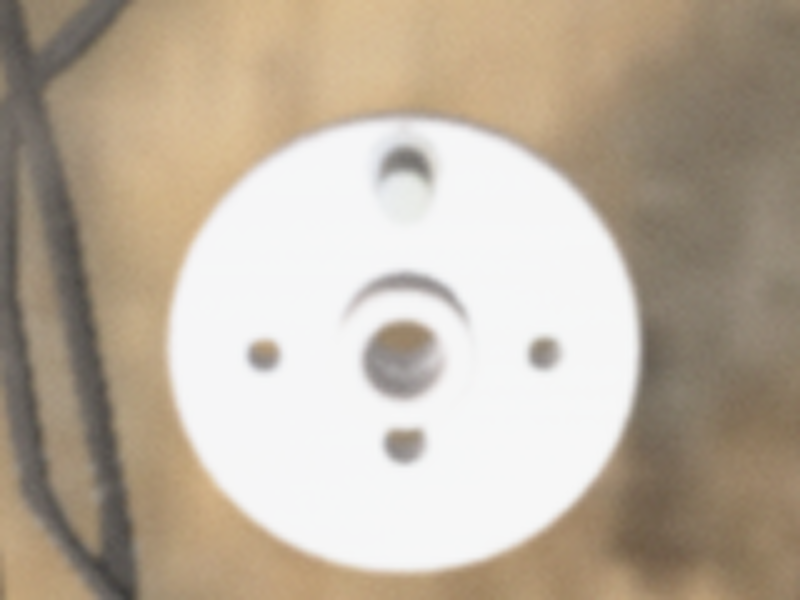

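The crop shows the eccentric square to the image. The bore is at (403,360), the side holes at (264,354) and (544,354), and the pin is straight above the bore. The yaw is right, so I'll grasp.

Run:
```python
from h import *
d=np.load("w2.npz"); m=dict(intrinsics=d["K"],cam_to_world=d["T"])
b=ray(m,(234+403.5/5-.5,165+360.5/5-.5),.032); print("bore",b.round(4),"ee",arm.get_ee_pos())
R=down(np.radians(5.7))
arm.move_straight([b[0],b[1],.05],R,rate=.1); print(arm.get_ee_pos())
print(arm.move_straight([b[0],b[1],.0165],R,rate=.05,stop_force=8),arm.get_ee_pos())
arm.move_gripper(0.0,squeeze=35); print(arm.get_opening()*94,arm.get_grasp_force())
arm.move_straight([b[0],b[1],.13],R,rate=.1); print(arm.get_opening()*94,arm.get_grasp_force(),arm.get_wrist_force())
arm.wait(.2)
m=arm.camera_model("wrist"); im=arm.grab_frame("wrist"); np.savez("w3.npz",K=m["intrinsics"],T=m["cam_to_world"],p=arm.get_ee_pos(),R=arm.get_eef_rot()); cv2.imwrite("pics/w3.png",im); print(arm.get_t(),arm.get_ee_pos())
u,v=proj(m,arm.get_ee_pos()).astype(int); print(u,v)
x0,y0=u-120,v-100; print(x0,y0); cv2.imwrite("pics/w3c.png",cv2.resize(im[y0:y0+180,x0:x0+240],(800,600),interpolation=cv2.INTER_CUBIC))
```

```text
bore [ 0.409  -0.2026  0.032 ] ee [ 0.41168935 -0.2037866   0.11190513]
[ 0.40941458 -0.20291915  0.05046321]
False [ 0.40914564 -0.20270556  0.01660183]
0.5359468877999215 0.0
0.6454565078047547 0.0 [ 0.57138336  0.06048191 -0.22511985]
9.7917 [ 0.40878091 -0.20242899  0.12955459]
317 265
197 165
```

View pics/w3c.png

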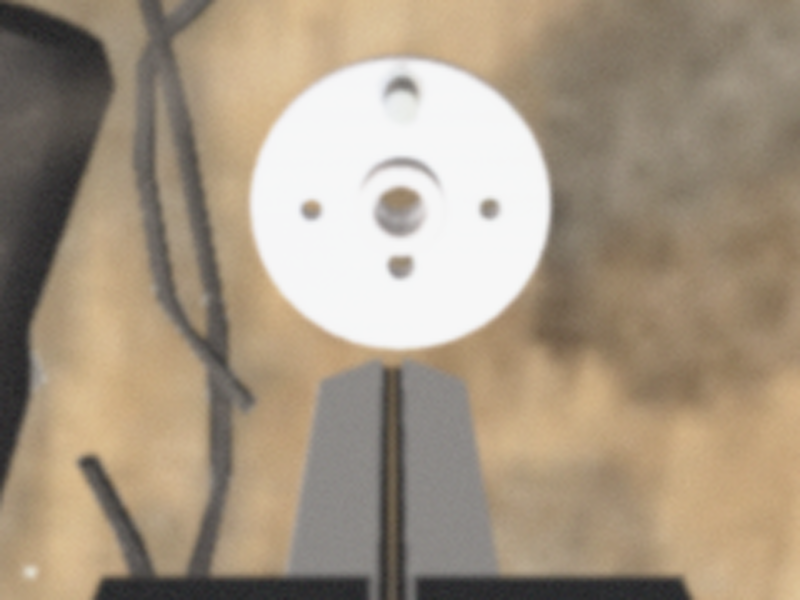

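The fingers closed on nothing and the disc hasn't moved. In this picture the fingertips at (392,365) sit about 25 mm higher than the reported TCP. I'll probe for contact with the disc's top.

Run:
```python
from h import *
d=np.load("w3.npz"); m=dict(intrinsics=d["K"],cam_to_world=d["T"])
b=ray(m,(197+400.5/3.333-.5,165+210.5/3.333-.5),.032); print("bore",b.round(4), d["R"].round(3).tolist(), d["T"].round(3).tolist())
R=down(np.radians(5.7))
arm.move_gripper(0.45); print("open",arm.get_opening())
arm.move_straight([b[0],b[1],.03],R,rate=.2); f0=np.array(arm.get_wrist_force())
print(arm.move_straight([b[0],b[1],-.012],R,rate=.03,stop_force=4),arm.get_ee_pos(),np.array(arm.get_wrist_force())-f0,arm.get_t())
```

```text
bore [ 0.4095 -0.2026  0.032 ] [[0.995, 0.099, -0.001], [0.099, -0.995, 0.001], [-0.001, -0.001, -1.0]] [[0.099, 0.953, 0.286, 0.491], [-0.995, 0.096, 0.027, -0.193], [-0.001, -0.287, 0.958, 0.34], [0.0, 0.0, 0.0, 1.0]]
open 0.45051638647573994
False [ 0.4096313  -0.20274036 -0.01178313] [-0.79301879  0.59958965  0.07737906] 12.7917
```

Run:
```python
from h import *
p=np.array(arm.get_ee_pos()); R=down(np.radians(5.7)); f0=np.array(arm.get_wrist_force())
print(arm.move_straight([p[0],p[1],-.03],R,rate=.03,stop_force=4),arm.get_ee_pos(),np.array(arm.get_wrist_force())-f0,arm.get_t())
im=arm.grab_frame("wrist"); cv2.imwrite("pics/w4.png",im)
cv2.imwrite("pics/s4.png",arm.grab_frame("scene"))
s=arm.grab_frame("scene")[130:300,150:420]
cv2.imwrite("pics/w4c.png",np.hstack([cv2.resize(im[150:390,160:480],(400,300)),cv2.resize(s,(400,300))]))
```

```text
True [ 0.40998706 -0.20302957 -0.01647821] [-1.12255494  1.24052327  5.53289528] 13.125
```

View pics/w4c.png

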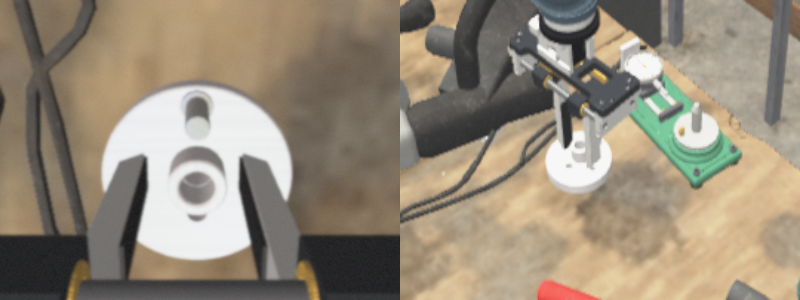

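The left half shows the fingers astride the hub with their tips on the disc. So the true tips are about 30 mm above the reported TCP. I'll back off 2.5 mm and grasp there, treating tip z as reading + 0.030.

Run:
```python
from h import *
p=np.array(arm.get_ee_pos()); R=down(np.radians(5.7)); b=[.4093,-.2026]
arm.move_straight([*b,-.0135],R,rate=.03); print(arm.get_ee_pos())
arm.move_gripper(0.0,squeeze=40); print(arm.get_opening()*94,arm.get_grasp_force())
arm.move_straight([*b,.09],R,rate=.12); print(arm.get_opening()*94,arm.get_grasp_force(),arm.get_wrist_force())
arm.move_to([.5422-.06,-.2924,.09],down(np.radians(-19.6))); arm.wait(.2)
m=arm.camera_model("wrist"); im=arm.grab_frame("wrist"); np.savez("w5.npz",K=m["intrinsics"],T=m["cam_to_world"],p=arm.get_ee_pos(),R=arm.get_eef_rot()); cv2.imwrite("pics/w5.png",im); print(arm.get_t(),arm.get_ee_pos())
cv2.imwrite("pics/w5c.png",cv2.resize(im[120:360,160:480],(800,600),interpolation=cv2.INTER_CUBIC))
```

```text
[ 0.40929521 -0.20259467 -0.01353192]
25.08108311295903 39.99944265000522
25.32586979382144 39.99925669748336 [-0.79147144 -0.12651844 -2.75419396]
15.7667 [ 0.48167934 -0.29145715  0.08980043]
```

View pics/w5c.png

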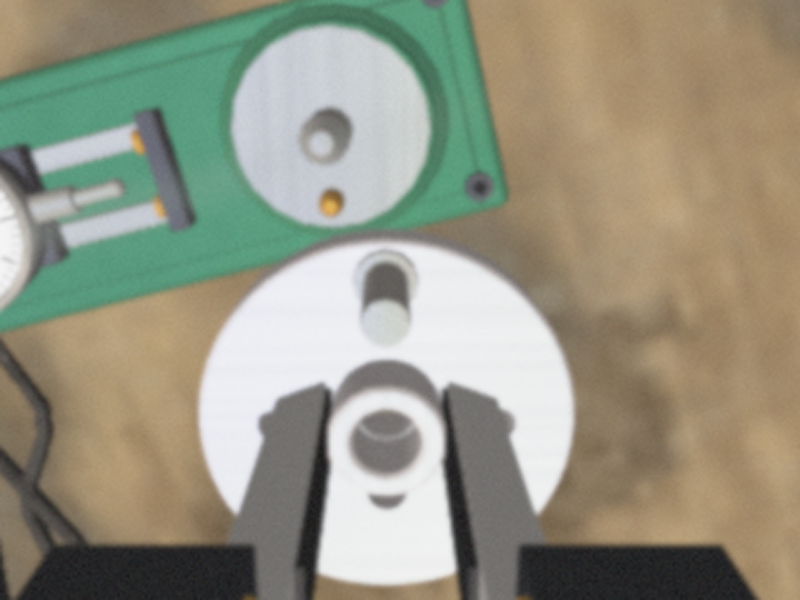

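The eccentric is gripped square: bore at (386,441), nose tip at (322,142), drive pin at (331,203), face centre at (331,126) in the crop. Next I'll compute the hub-in-hand offset and the spindle position.

Run:
```python
from h import *
d=np.load("w5.npz"); m=dict(intrinsics=d["K"],cam_to_world=d["T"]); p=d["p"]
c=lambda u,v:(159.5+(u+.5)/2.5,119.5+(v+.5)/2.5)
hub=ray(m,c(386,441),p[2]+.0455); pin=ray(m,c(386,321),p[2]+.0595); hole=ray(m,c(386,499),p[2]+.0275)
n=ray(m,c(322,142),.074); f=ray(m,c(331,126),.036); dr=ray(m,c(331,203),.048)
print("hub-tcp",(hub-p).round(4),"pin",np.linalg.norm(pin-hub),np.degrees(np.arctan2(*(hub-pin)[1::-1])),"nose",n.round(4),"face",f.round(4),"drive",dr.round(4))
for a in(n,f): v=(dr-a)[:2]; print(np.linalg.norm(v),np.degrees(np.arctan2(v[1],v[0])))
print("R",d["R"].round(3).tolist())
im=cv2.imread("pics/w5.png"); hsv=cv2.cvtColor(im,cv2.COLOR_BGR2HSV)
b=cv2.inRange(hsv,(12,110,90),(30,255,255)); b[:190]=0;b[215:]=0;b[:,:280]=0;b[:,305:]=0; M=cv2.moments(b,True); print(M["m10"]/M["m00"],M["m01"]/M["m00"],ray(m,(M["m10"]/M["m00"],M["m01"]/M["m00"]),.046))
```

```text
hub-tcp [-0.0001  0.0015  0.0455] pin 0.03511048253182171 160.4209566431214 nose [ 0.5417 -0.293   0.074 ] face [ 0.5424 -0.2933  0.036 ] drive [ 0.5215 -0.2862  0.048 ]
0.021292914483881747 161.36784971877086
0.022045370571994745 161.3661448365322
R [[0.942, -0.335, -0.0], [-0.335, -0.942, 0.0], [-0.001, -0.0, -1.0]]
292.0943396226415 200.8679245283019 [ 0.52120883 -0.28598186  0.046     ]
```

Run:
```python
from h import *
R=down(np.radians(-18.9)); t=[.542,-.2943]
arm.move_straight([*t,.09],R,rate=.1); arm.move_straight([*t,.068],R,rate=.06); arm.wait(.2)
m=arm.camera_model("wrist"); p=arm.get_ee_pos(); im=arm.grab_frame("wrist"); print(p,arm.get_t())
np.savez("w6.npz",K=m["intrinsics"],T=m["cam_to_world"],p=p)
cv2.imwrite("pics/w6.png",im); cv2.imwrite("pics/w6c.png",cv2.resize(im[230:350,235:395],(800,600),interpolation=cv2.INTER_CUBIC))
```

```text
[ 0.54229758 -0.2945394   0.0684745 ] 17.2833
```

View pics/w6c.png

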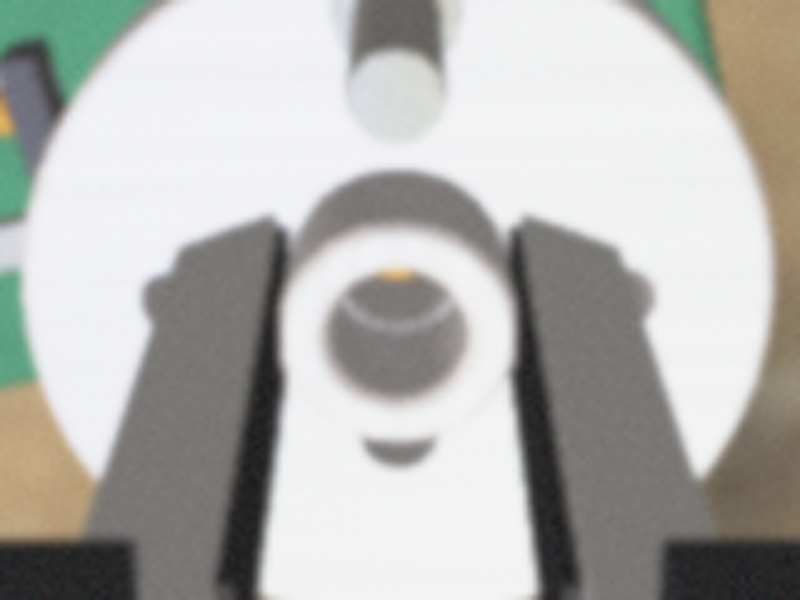

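The brass drive pin shows through the bore at column 397, exactly the bore's own column, so the sideways alignment is good. I'll lower it guarded.

Run:
```python
from h import *
R=down(np.radians(-18.9)); t=[.542,-.2943]; f0=np.array(arm.get_wrist_force())
r=arm.move_straight([*t,.022],R,rate=.04,stop_force=8); print(r,np.round(arm.get_ee_pos(),4),(np.array(arm.get_wrist_force())-f0).round(1),np.round(arm.get_torque(),2),arm.get_t())
```

```text
False [ 0.5423 -0.2945  0.0224] [-1.   2.1  0.4] [0.2  0.27 0.01] 18.5833
```

Run:
```python
from h import *
R=down(np.radians(-18.9)); t=[.5422,-.2944]; f0=np.array(arm.get_wrist_force())
r=arm.move_straight([*t,.016],R,rate=.03,stop_force=8); print(r,np.round(arm.get_ee_pos(),4),(np.array(arm.get_wrist_force())-f0).round(1),arm.get_t())
arm.move_gripper(.5); print(arm.get_opening())
p=arm.get_ee_pos()
r=arm.move_straight([*t,.1],R,rate=.2); arm.wait(.1)
m=arm.camera_model("wrist"); im=arm.grab_frame("wrist"); print(arm.get_t())
np.savez("w7.npz",K=m["intrinsics"],T=m["cam_to_world"]); cv2.imwrite("pics/w7.png",im)
u,v=proj(m,[.542,-.294,.06]).astype(int); print(u,v)
cv2.imwrite("pics/w7c.png",cv2.resize(im[v-120:v+90,u-190:u+90],(800,600),interpolation=cv2.INTER_CUBIC))
```

```text
True [ 0.5422 -0.2945  0.0223] [-1.6 -0.7  6.7] 18.7917
0.4985006607008196
20.0417
316 245
```

View pics/w7c.png

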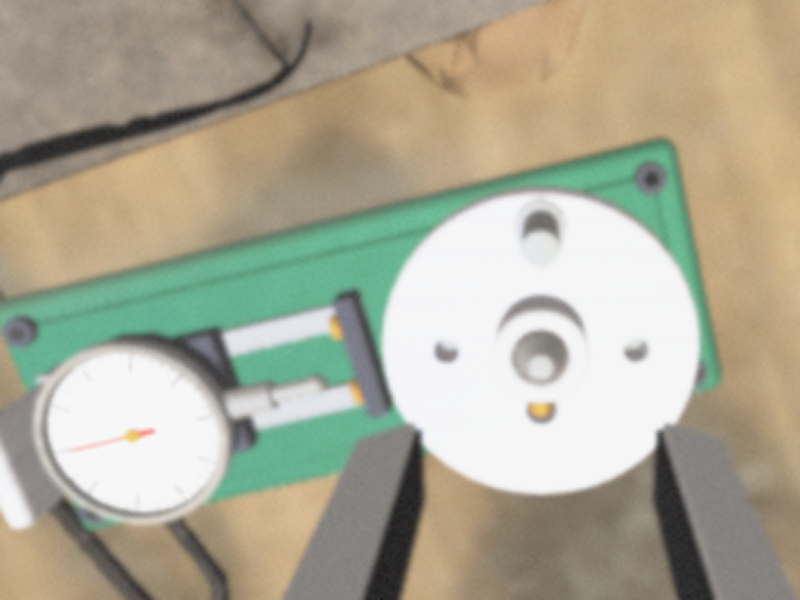

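The crop shows it seated: nose inside the bore (540,365), brass pin in its hole (541,410), and firm contact at the expected height. The needle points away from the spindle (zero). Next, push the thumb plate.

```bash
cat >> h.py <<'E'
C=np.array([.5422,-.2944]); GA=np.radians(85.1); G=np.array([np.cos(GA),np.sin(GA)]); L=np.array([G[1],-G[0]])
E
python3 - <<'E'
from h import *
R=down(np.radians(-70)); P=lambda d,z:[*(C+G*d+L*.0079),z]
arm.move_gripper(0.0); arm.move_to(P(.200,.10),R)
F=lambda:np.array(arm.get_wrist_force())
print("down",arm.move_straight(P(.200,.008),R,rate=.1,stop_force=10),np.round(arm.get_ee_pos(),4))
f0=F(); r=arm.move_straight(P(.130,.008),R,rate=.03,stop_force=12); p=np.array(arm.get_ee_pos()); print(r,p.round(4),"dist",(p[:2]-C)@G,(F()-f0).round(1),arm.get_t())
E
```

```text
down False [ 0.5679 -0.0961  0.0088]
True [ 0.5625 -0.148   0.0078] dist 0.1476046782780649 [0.2 3.3 2.2] 24.675
```

Run:
```python
from h import *
R=down(np.radians(-70)); P=lambda d,z:[*(C+G*d+L*.0079),z]
f0=np.array(arm.get_wrist_force()); r=arm.move_straight(P(.128,.008),R,rate=.03,stop_force=22); p=np.array(arm.get_ee_pos()); print(r,p.round(4),"dist",(p[:2]-C)@G,(np.array(arm.get_wrist_force())-f0).round(1),arm.get_t())
arm.move_straight(P(.19,.008),R,rate=.15); arm.move_straight(P(.19,.09),R,rate=.25); print(arm.get_t())
# view from above the spindle, camera not blocked
arm.move_to([*(C+np.array([-.02,.04])),.13],down(np.radians(-20))); arm.wait(.15)
m=arm.camera_model("wrist"); im=arm.grab_frame("wrist"); np.savez("w8.npz",K=m["intrinsics"],T=m["cam_to_world"]); cv2.imwrite("pics/w8.png",im)
hsv=cv2.cvtColor(im,cv2.COLOR_BGR2HSV); red=cv2.inRange(hsv,(0,70,90),(8,255,255))|cv2.inRange(hsv,(170,70,90),(180,255,255))
dial=proj(m,[*(C+G*.095),.054]); print("dial guess",dial)
vv,uu=np.nonzero(red); k=np.hypot(uu-dial[0],vv-dial[1])<35; print(k.sum(), uu[k].mean() if k.any() else 0, vv[k].mean() if k.any() else 0)
for u,v in zip(uu[k],vv[k]): print((u,v),end=' ')
print(arm.get_t())
```

```text
True [ 0.5624 -0.1475  0.0075] dist 0.14808647794971969 [0.1 1.6 0.5] 25.0417
25.9417
dial guess [247.51798771 225.14947716]
3 240.0 227.0
(np.int64(239), np.int64(227)) (np.int64(240), np.int64(227)) (np.int64(241), np.int64(227)) 27.2
```

```bash
cat >> h.py <<'E'
def needle(im,m):
    K,T=np.array(m["intrinsics"]),np.array(m["cam_to_world"])
    # rectify plane z=.054: 0.25 mm/px, u along G (away from spindle), v along L, from 40..180 mm
    src=np.array([proj(m,[*(C+G*a+L*b),.054]) for a,b in((.04,-.05),(.16,-.05),(.16,.05),(.04,.05))],np.float32)
    H=cv2.getPerspectiveTransform(src,np.float32([[0,0],[480,0],[480,400],[0,400]]))
    w=cv2.warpPerspective(im,H,(480,400)); f=w.astype(float)
    g=cv2.medianBlur(cv2.cvtColor(w,cv2.COLOR_BGR2GRAY),5)
    c=cv2.HoughCircles(g,cv2.HOUGH_GRADIENT,1,200,param1=80,param2=15,minRadius=60,maxRadius=110)
    red=f[...,2]-f[...,:2].mean(2)
    if c is None: return w,None,None
    x,y,r=c[0,0]; V,U=np.mgrid[:400,:480]; d=np.hypot(U-x,V-y)
    k=(red>18)&(d<.85*r)&(d>.3*r); a=np.arctan2(V[k]-y,U[k]-x) # clockwise from above: +v is L; G->L is clockwise
    wt=red[k]*d[k]; ang=np.arctan2((wt*np.sin(a)).sum(),(wt*np.cos(a)).sum())%(2*np.pi)
    return w,(40+x/4,y/4-50,r/4),(ang,k.sum(),np.hypot((wt*np.sin(a)).sum(),(wt*np.cos(a)).sum())/max(wt.sum(),1))
E
python3 - <<'E'
from h import *
for n in("w7","w8"):
    d=np.load(n+".npz"); m=dict(intrinsics=d["K"],cam_to_world=d["T"]); im=cv2.imread(f"pics/{n}.png"); w,c,a=needle(im,m); print(n,c,a)
E
```

```text
w7 (np.float32(122.125), np.float32(0.375), np.float32(27.075)) (np.float64(6.261434171647233), np.int64(246), np.float64(0.9996037463215663))
w8 (np.float32(95.375), np.float32(0.625), np.float32(26.2)) (np.float64(3.2995071386982375), np.int64(133), np.float64(0.5790111446035608))
```

Dial at 122 mm with needle at 0 before the push, and at 95 mm with about 3.3 rad after it. That matches a gauge that is home with the high side 76° off. Now I'll cage the turning pin and turn it counterclockwise through the lowest reading.

```bash
cat >> h.py <<'E'
def pin(th,z,dr=0.): a=np.radians(th); return [*(C+(.032+dr)*np.array([np.cos(a),np.sin(a)])),z]
def look(n):
    m=arm.camera_model("wrist"); im=arm.grab_frame("wrist"); cv2.imwrite(f"pics/{n}.png",im); np.savez(n+".npz",K=m["intrinsics"],T=m["cam_to_world"]); print(n,needle(im,m)[1:],round(arm.get_t(),2))
def sweep(a,b,off,z):
    for th in np.linspace(a,b,int(np.ceil(abs(b-a)/15))+1)[1:]:
        if arm.move_straight(pin(th,z),down(np.radians(th+off)),rate=.028,stop_force=25): print("stopped",th,arm.get_wrist_force()); return False
    return True
E
python3 - <<'E'
from h import *
for th,o in((-19,0),(85,0),(198,0),(198,-180),(265,-180)): q=arm.inverse_kinematics(pin(th,.03),down(np.radians(th+o))); print(th,None if q is None else np.round(q,2))
arm.move_gripper(.32); arm.move_to(pin(-19,.08),down(np.radians(-19)))
if arm.move_straight(pin(-19,.031),down(np.radians(-19)),rate=.1,stop_force=6): print("contact",arm.get_ee_pos()); raise SystemExit
arm.move_gripper(.16,squeeze=5); print(arm.get_opening()*94,arm.get_grasp_force(),arm.get_t())
print(sweep(-19,40,0,.031),arm.get_wrist_force(),arm.get_t()); look("w9")
E
```

```text
-19 [-0.66  0.4   1.65 -0.    1.09  1.24]
85 [-0.64  0.31  1.76 -0.    1.07 -0.55]
198 [-0.73  0.29  1.79 -0.    1.06 -2.61]
198 [-0.73  0.29  1.79 -0.    1.06  0.53]
265 [-0.72  0.36  1.7  -0.    1.08 -0.64]
14.999952039735234 0.0 29.4
True [-0.47625172  0.12514251  0.55610823] 31.1667
w9 ((np.float32(97.125), np.float32(0.625), np.float32(24.5)), (np.float64(1.971730426394377), np.int64(358), np.float64(0.9251006763893014))) 31.22
```

Needle fell from 3.3 to about 1.97 rad at pin angle 40°, about as expected. Continue.

Run:
```python
from h import *
print(sweep(40,88,0,.031)); look("w10")
print(sweep(88,197,0,.031),arm.get_wrist_force()); look("w11")
```

```text
True
w10 ((np.float32(97.375), np.float32(-0.375), np.float32(25.725)), (np.float64(1.036135914458381), np.int64(317), np.float64(0.999401360135624))) 32.83
True [ 0.28749556  1.5000425  -0.34836459]
w11 ((np.float32(96.875), np.float32(-1.875), np.float32(27.35)), (np.float64(0.0), np.int64(0), np.float64(0.0))) 36.28
```

Lowest reading seen: 1.04 rad. Regrip with the hand turned half round and go on to the highest.

Run:
```python
from h import *
arm.move_gripper(.32); arm.move_straight(pin(195,.075),rate=.2)
arm.move_to(pin(194,.075),down(np.radians(14)))
if arm.move_straight(pin(194,.031),down(np.radians(14)),rate=.1,stop_force=6): print("contact",arm.get_ee_pos()); raise SystemExit
arm.move_gripper(.16,squeeze=5); print(arm.get_opening()*94,arm.get_t())
print(sweep(194,269,-180,.031)); look("w12")
arm.move_gripper(.3); arm.move_straight(pin(268,.1),rate=.15); arm.wait(.1); look("w13")
# view from over the spindle, with the gauge unobstructed
arm.move_to([*(C+[-.02,.02]),.16],down(np.radians(-5))); arm.wait(.2); look("w14")
```

```text
15.104541782850866 40.8667
True
w12 ((np.float32(97.625), np.float32(0.125), np.float32(25.1)), (np.float64(4.699857378584136), np.int64(404), np.float64(0.9992895272949147))) 43.17
w13 ((np.float32(96.875), np.float32(-0.625), np.float32(24.55)), (np.float64(4.763914836736942), np.int64(404), np.float64(0.9726917377940796))) 44.37
w14 ((np.float32(96.875), np.float32(0.125), np.float32(24.7)), (np.float64(4.785107929039155), np.int64(16), np.float64(0.9999817664869404))) 46.11
```

The needle reads 4.7–4.8 rad, which is the highest reading, and the hand is clear.

```bash
python3 -c "
from station import arm
print(arm.finish_job())"
```

```text
the job is handed in; nothing more can be done
None
```

I handed the job in at about 46 s: eccentric seated, gauge pushed home, turned through the lowest reading (about 1.04 rad) and left at the highest (about 4.7 rad) with the hand clear; the hand-in returned no verdict, and I did not check the sander, screwdriver and wax tin again afterwards.

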